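Push the flopped table mats back in their racks

ROBOT

A 6-joint arm with a two-finger parallel gripper is mounted at the origin on a cart in front of the work surface, level with it; the furniture and walls round the work are solid. World frame = base frame: x ahead of the robot, y to its left, z up, the work surface at z = 0. Lengths are in m, angles in rad, forces in N, time in s.
With the tool pointing down it reaches from about 0.325 to 0.775 m from the base axis. Payload 5.5 kg.
Tool frame: the origin (TCP) lies between the finger pads; the fingertips stand 22 mm ahead of it and the grasp point (between the pads) lies 3 mm ahead of it; z points along the fingers, y is the line along which they close (so a half turn about z gives the same grasp; the last joint's range is limited). The gripper opens to 88 mm and grips with 3 to 60 N. Pads are 20 mm wide; open, the fingers measure 115 mm over their backs; the gripper's body (75 mm by 178 mm) begins 61 mm behind the grasp point.
Start: joints at [1.059, 0.091, 1.231, -0, 1.82, -0.057], TCP at [0.264, 0.539, 0.245] pointing down, gripper open.
Joint ranges: [-2.87, 2.87], [-0.86, 2.18], [0.17, 2.46], [-1.51, 4.65], [0.06, 2.69], [-2.65, 2.65]. Speed limits (rad/s): [2.57, 2.57, 3.01, 3.14, 3.14, 3.14].

INTERFACE

Orientations are given as a rotation vector (axis times angle).
In Python, from cell import r, monitor, workorder, get_image, camera_info gives the robot as it stands (r), with the cameras as plain functions, the readings (monitor) and the job (workorder).
- The arm moves only by the tool step_hand, called after "Call:" in YAML: its name, and indented under it one key for each argument. Schema: {"type":"object","properties":{"plan":{"type":"array","items":{"type":"array","prefixItems":[{"type":"number"},{"type":"array","items":{"type":"number"},"minItems":3,"maxItems":3},{"type":"array","items":{"type":"number"},"minItems":3,"maxItems":3}],"minItems":3,"maxItems":3},"minItems":1,"maxItems":12},"only":{"type":"string"},"quiet":{"type":"boolean"},"lines":{"type":"string"}},"required":["plan"],"additionalProperties":false}. plan is a list of rows, 1 to 12 of them, each written [opening, [dx, dy, dz], [rx, ry, rz]]: the finger opening in m, then dx, dy, dz in shares of the most that a row can go, 1 being 50 mm, then a rotation vector rx, ry, rz in shares of 4 rad (1.0 is 4 rad); each row shifts and turns the commanded pose from where the row before left it, along the tool's axes as they then stand; what a row does not reach is not made up. A row lasts 1/10 s, in which the tool goes at most 0.05 m and 0.15 rad, less where a joint would pass 70% of its speed; a pose out of reach is approached as far as the arm can. The fingers move at their own pace and stop on an object; the grip force is fixed at half the most. Time passes only in rows, so rows that do not move let the fingers close. The tool returns the time, the measured TCP pose, the force, the opening and the grip force at its end. only (a regular expression) keeps the lines of the reply that match it, lines (a string "A,B") keeps lines A to B, and quiet returns only ok. Input that does not fit is refused with a message, and nothing moves.
- monitor.get_obs(): the state, without advancing time (a new reading comes with each control period).
- get_image(name): name is "scene" or "side" or "wrist"; returns the picture (400x640x3 uint8, red, green, blue); there is no depth.
- camera_info(name): a dict with "K" (3x3 intrinsics, pixels), "k1" (the pictures are not rectified: a ray, as slopes to the right and down, at radius r is drawn at 1 + k1 r^2 times it, then the intrinsics apply), "camera_from_world" (4x4, takes a point from world to camera coordinates). Camera axes: x right, y up, looking along -z (the intrinsics and any distortion apply to the point x, -y, -z); pixel columns grow to the right and rows downward; lengths in m; the calibration is good to about 2 mm. A picture is of the moment at which its call begins: read the wrist's pose just before it. camera_info takes no time and is no camera call; for the wrist camera it gives the pose at the moment of the call.
- workorder.finish_job(): hands the job in; it is judged then, once.
The state is a dict: "time": time; "joint_positions": joint angles; "joint_velocities": joint speeds; "effort": joint torques, N m; "tool_pos": TCP position; "tcp_rot": TCP orientation; "ft_force": force on the tool from outside, world axes, zero at the start; "wrist_torque": the same for the moment, N m; "gripper_width": finger opening in m; "grip_force": force on a finger pad.
Only numpy, scipy, OpenCV 4.12 (cv2) and the standard library are available. Lean on these libraries where they do the work, as an engineer would, in place of code of your own. Each camera call takes 0.05 s, during which the arm holds its last target. There are 200 camera calls.

TASK

Three cork table mats stand on edge in three racks, and two of them have flopped forward towards you onto the low front hoop. With the fingertips, push each of these two up and over, so that it leans back at rest on the tall rear hoop with its lower edge still in its slot. Do not lift any mat, and leave the mat that already leans back and the other things on the worktop undisturbed.

Things in the scene. Friction and masses are not known exactly. Their poses are not given: they have to be found in the camera images.
- rack_a: Fixed rack, one of three alike, holding mat_a. Origin: centre of its underside on the worktop; +x points away from the robot to its tall rear hoop (yaw up to 0.35 rad), z up. Wooden base 150 (x) x 160 (y) x 12 mm; two strips 8 mm thick, 20 mm high leave a slot 24 mm wide along y at x = 0, floor at z = 12 mm. On it a low front and a tall rear wire hoop stand upright.
- rack_a_front (a point): Middle of the bar of the low front hoop of rack_a: 8 mm steel wire along y, 140 mm wide over all, 100 mm high, at x = -32 mm in the rack's frame.
- rack_a_rear (a point): Middle of the bar of the tall rear hoop of rack_a: 8 mm steel wire along y, 140 mm wide over all, 150 mm high, at x = +51 mm in the rack's frame.
- rack_b: Fixed rack, one of three alike, holding mat_b. Origin: centre of its underside on the worktop; +x points away from the robot to its tall rear hoop (yaw up to 0.35 rad), z up. Wooden base 150 (x) x 160 (y) x 12 mm; two strips 8 mm thick, 20 mm high leave a slot 24 mm wide along y at x = 0, floor at z = 12 mm. On it a low front and a tall rear wire hoop stand upright.
- rack_b_front (a point): Middle of the bar of the low front hoop of rack_b: 8 mm steel wire along y, 140 mm wide over all, 100 mm high, at x = -32 mm in the rack's frame.
- rack_b_rear (a point): Middle of the bar of the tall rear hoop of rack_b: 8 mm steel wire along y, 140 mm wide over all, 150 mm high, at x = +51 mm in the rack's frame.
- rack_c: Fixed rack, one of three alike, holding mat_c. Origin: centre of its underside on the worktop; +x points away from the robot to its tall rear hoop (yaw up to 0.35 rad), z up. Wooden base 150 (x) x 160 (y) x 12 mm; two strips 8 mm thick, 20 mm high leave a slot 24 mm wide along y at x = 0, floor at z = 12 mm. On it a low front and a tall rear wire hoop stand upright.
- rack_c_front (a point): Middle of the bar of the low front hoop of rack_c: 8 mm steel wire along y, 140 mm wide over all, 100 mm high, at x = -32 mm in the rack's frame.
- rack_c_rear (a point): Middle of the bar of the tall rear hoop of rack_c: 8 mm steel wire along y, 140 mm wide over all, 150 mm high, at x = +51 mm in the rack's frame.
- mat_a: Table mat, solid 224 x 180 x 8 mm, about 0.16 kg, standing loose on a short edge in the slot of rack_a, 224 mm tall. Origin: centre of its rear (cork) face; x: up along the mat; y: across it; z: out of its front face, towards the robot. At the start flopped forward: leans 20 degrees to the robot on the low front hoop (z axis 110 degrees from vertical).
- mat_a_top (a point): Middle of the upper edge of mat_a, half way through its thickness. At the start about 70 mm in front of the slot's middle, 225 mm above the worktop. A light push (1 to 2 N) on the mat's upper part along the rack's +x swings it up about its lower edge; once past upright (edge 236 mm high) it falls back by itself on the rear hoop, the edge then about 70 mm behind the slot's middle.
- mat_a_foot (a point): Middle of the lower edge of mat_a, half way through its thickness, standing in the slot.
- mat_b: Table mat, solid 224 x 180 x 8 mm, about 0.16 kg, standing loose on a short edge in the slot of rack_b, 224 mm tall. Origin: centre of its rear (cork) face; x: up along the mat; y: across it; z: out of its front face, towards the robot. At the start flopped forward: leans 20 degrees to the robot on the low front hoop (z axis 110 degrees from vertical).
- mat_b_top (a point): Middle of the upper edge of mat_b, half way through its thickness. At the start about 70 mm in front of the slot's middle, 225 mm above the worktop. A light push (1 to 2 N) on the mat's upper part along the rack's +x swings it up about its lower edge; once past upright (edge 236 mm high) it falls back by itself on the rear hoop, the edge then about 70 mm behind the slot's middle.
- mat_b_foot (a point): Middle of the lower edge of mat_b, half way through its thickness, standing in the slot.
- mat_c: Table mat, solid 224 x 180 x 8 mm, about 0.16 kg, standing loose on a short edge in the slot of rack_c, 224 mm tall. Origin: centre of its rear (cork) face; x: up along the mat; y: across it; z: out of its front face, towards the robot. It already leans back 20 degrees on the rear hoop, as it should (z axis 70 degrees from vertical): leave it.
- mat_c_top (a point): Middle of the upper edge of mat_c, half way through its thickness.
- mat_c_foot (a point): Middle of the lower edge of mat_c, half way through its thickness, standing in the slot.
- salt_shaker: salt shaker, 44 mm across, 90 mm tall, near the front edge of the worktop. Origin: centre of its underside. A bystander, loose.
- spice_jar: spice jar with a screw cap, 45 mm across, 106 mm tall, near the front edge. Origin: centre of its underside. A bystander, loose.
- honey_jar: squat honey jar with a screw lid, 66 mm across, 84 mm tall, at the front right. Origin: centre of its underside. A bystander, loose.
- teaspoon: teaspoon, 130 x 27 x 11 mm, lying near the front edge. Origin: centre of its underside. A bystander, loose.
- pepper_mill: wooden pepper mill, 58 mm across, 170 mm tall, behind the racks. Origin: centre of its underside. A bystander, loose.
- bean_tin: food tin, 75 mm across, 110 mm tall, to the left of the racks. Origin: centre of its underside. A bystander, loose.

How it is judged:
By the outcome, as a careful person would: the job done as asked, in the order asked, and still so for the second after the job is handed in, with the robot touching nothing.
It also fails if it takes over 53 s, if anything falls off the work surface, if the arm or the gripper's body presses on something with over 40 N, if the wrist force passes 120 N, or if a joint passes its speed limit or range.

## Working session

There is one attempt and no reset: what is moved stays moved. The work goes in short steps, Python scripts to look and compute and a tool call to move; the robot and the scene stay as the last step left them, time stands still between calls to the robot, and variables do not carry over. Pictures are saved under pics/ and viewed, at most 10 in all, crops included, and the job is handed in when it is done.

```bash
ls; mkdir -p pics
```

Run:
```python
from cell import r, monitor, workorder, get_image, camera_info
import cv2,numpy as np
o=monitor.get_obs();print(o["time"],o["tool_pos"],o["tcp_rot"],o["gripper_width"])
for n in("scene","side"):
    cv2.imwrite(f"pics/{n}0.png",get_image(n)[:,:,::-1]);i=camera_info(n);print(n,i["K"],i["k1"],np.round(i["camera_from_world"],3).tolist())
```

```text
cell.py
pics
0.0 [0.2634484  0.53878412 0.24354864] [-7.08113220e-01 -3.06022068e+00  2.86260737e-03] 0.08765966359742011
scene [[451.5374547    0.         315.17605463]
 [  0.         451.5374547  197.21726705]
 [  0.           0.           1.        ]] -0.05767283620688145 [[0.774, -0.633, 0.016, -0.421], [0.267, 0.348, 0.899, -0.301], [-0.575, -0.691, 0.438, -1.371], [0.0, 0.0, 0.0, 1.0]]
side [[382.48352625   0.         316.97619014]
 [  0.         382.48352625 203.20967745]
 [  0.           0.           1.        ]] -0.016440745356979956 [[0.999, -0.029, 0.014, -0.56], [0.008, 0.647, 0.762, -0.133], [-0.031, -0.762, 0.647, -1.495], [0.0, 0.0, 0.0, 1.0]]
```

View pics/scene0.png

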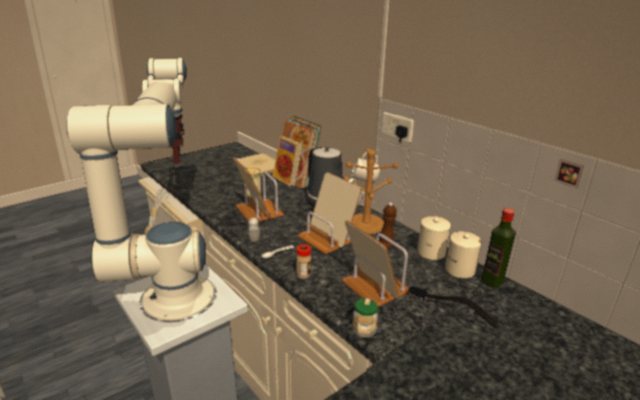

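View pics/side0.png

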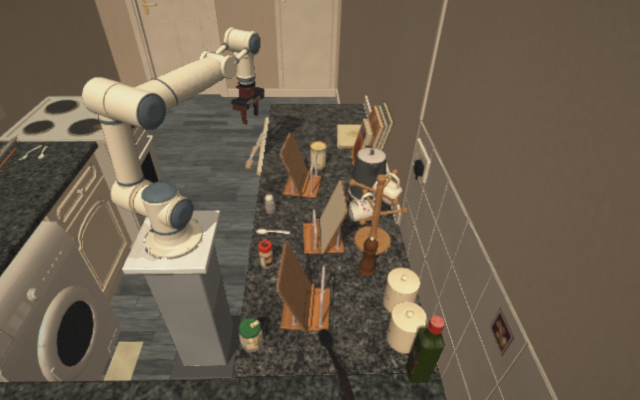

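The scene view shows forward-leaning mats in the far-left rack (base near 260,210) and the right rack (375,285). The mat in the middle rack (328,235) leans back. The side view agrees: bases at (302,186), (323,238) and (306,310), with the middle one leaning back.

Run:
```python
import cv2,numpy as np
a=cv2.imread("pics/side0.png")
c1=cv2.resize(a[125:205,260:350],None,fx=4.4,fy=4.4,interpolation=cv2.INTER_CUBIC)
c2=cv2.resize(a[235:340,255:345],None,fx=4.4,fy=4.4,interpolation=cv2.INTER_CUBIC)
h=max(c1.shape[0],c2.shape[0]);o=np.zeros((h,c1.shape[1]+c2.shape[1],3),np.uint8)
o[:c1.shape[0],:c1.shape[1]]=c1;o[:c2.shape[0],c1.shape[1]:]=c2
cv2.imwrite("pics/sidez.png",o)
b=cv2.imread("pics/scene0.png")
c1=cv2.resize(b[145:230,225:295],None,fx=5,fy=5,interpolation=cv2.INTER_CUBIC)
c2=cv2.resize(b[210:310,335:420],None,fx=5,fy=5,interpolation=cv2.INTER_CUBIC)
h=max(c1.shape[0],c2.shape[0]);o=np.zeros((h,c1.shape[1]+c2.shape[1],3),np.uint8)
o[:c1.shape[0],:c1.shape[1]]=c1;o[:c2.shape[0],c1.shape[1]:]=c2
cv2.imwrite("pics/scenez.png",o)
```

```text
(no output)
```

View pics/sidez.png

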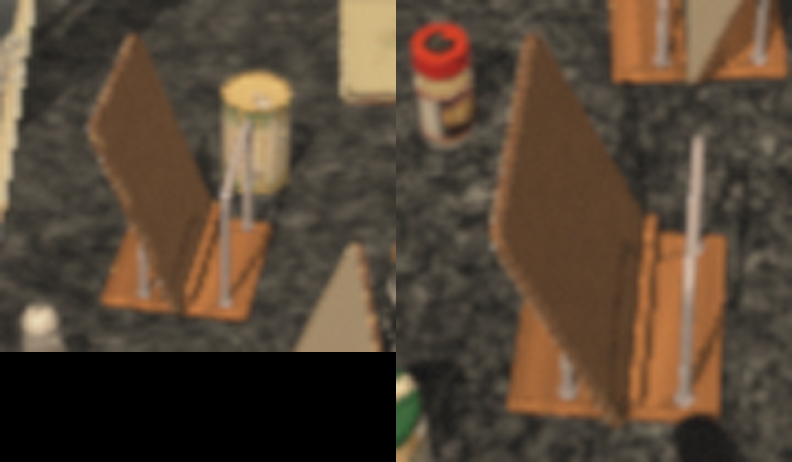

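View pics/scenez.png

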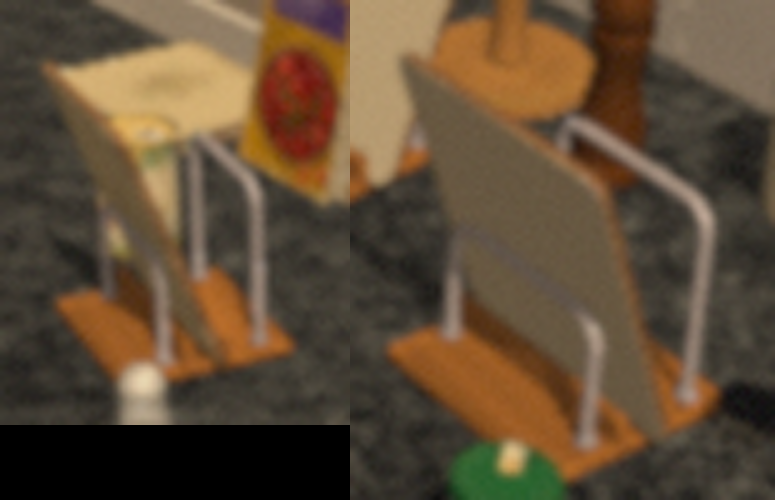

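The crops show each tilted mat's top corners and base corners clearly; I'll triangulate those and check them against the base corners.

Create h.py:
```python
import numpy as np,cv2
from cell import r, monitor, workorder, get_image, camera_info
I={n:camera_info(n) for n in("scene","side")}
def ray(n,p,i=None):
    i=i or I[n];K=np.array(i["K"]);T=np.array(i["camera_from_world"])
    u=cv2.undistortPoints(np.array([[p]],float),K,np.array([i["k1"],0,0,0.]))[0,0]
    R=T[:3,:3];d=R.T@np.array([u[0],-u[1],-1]);return -R.T@T[:3,3],d/np.linalg.norm(d)
def plane(n,p,z):
    c,d=ray(n,p);return c+d*(z-c[2])/d[2]
def tri(p,q):
    a,d=ray("scene",p);b,e=ray("side",q)
    s=np.linalg.lstsq(np.c_[d,-e],b-a,rcond=None)[0]
    x,y=a+s[0]*d,b+s[1]*e;return (x+y)/2,np.linalg.norm(x-y)
```

Run:
```python
from h import *
np.set_printoptions(precision=4,suppress=True)
for n,f,g,c in(("L",((234,158),(290,133.2)),((251.8,174.2),(281.1,154.1)),((283.4,214.5),(315.7,197.3))),
             ("R",((346,221.6),(285.7,243.2)),((385.6,248),(277.3,284.5)),((408.6,289),(328.2,329.3)))):
    F,ef=tri(*f);G,eg=tri(*g);C,ec=tri(*c);print(n,F,ef,G,eg,"mid",(F+G)/2,"w",np.linalg.norm(F-G),"yaw",np.arctan2(*(F-G)[:2]*[-1,1]),"baserear",C,ec)
for k,q in dict(Lfn=(283.2,193.9),Lbn=(315.7,197.3),Lbf=(320.9,175.5),Rfn=(280.9,328.2),Rbn=(328.2,329.3),Rbf=(329.5,288.4)).items():print(k,plane("side",q,.006))
for k,q in dict(salt=(269,210),bean=(318,165),spice=(266,265),honey=(250,347)).items():print(k,plane("side",q,.0))
```

```text
L [0.4509 0.4108 0.2209] 0.005414685167958472 [0.4206 0.2323 0.2228] 0.015023490063741908 mid [0.4357 0.3216 0.2219] w 0.18108859714248607 yaw -0.16806311647620525 baserear [0.5616 0.2301 0.0034] 0.006331746166207983
R [ 0.4539 -0.2497  0.2171] 0.004713480402307433 [ 0.4377 -0.4195  0.2214] 0.019738487996301696 mid [ 0.4458 -0.3346  0.2193] w 0.1706719908568623 yaw -0.09476981394970396 baserear [ 0.5835 -0.4157  0.0017] 0.0028388055698393678
Lfn [0.4172 0.2574 0.006 ]
Lbn [0.561  0.2319 0.006 ]
Lbf [0.5899 0.3939 0.006 ]
Rfn [ 0.4355 -0.4098  0.006 ]
Rbn [ 0.583  -0.4166  0.006 ]
Rbf [ 0.5955 -0.2603  0.006 ]
salt [0.3605 0.1566 0.    ]
bean [0.5792 0.4897 0.    ]
spice [ 0.3698 -0.1471  0.    ]
honey [ 0.3447 -0.4679  0.    ]
```

Careful with the scale: shifts go in shares of 50 mm and turns go in shares of 4 rad. That gives: -0.031 m is -0.62, -0.0217 m is -0.434, -0.14 rad / 4 = -0.035.

Call:
step_hand:
  plan:
    - [0,[-0.62,-0.434,0],[0,0,0]]
    - [0,[-0.62,-0.434,0],[0,0,0]]
    - [0,[-0.62,-0.434,0],[0,0,0]]
    - [0,[-0.62,-0.434,0],[0,0,0]]
    - [0,[-0.62,-0.434,0],[0,0,0]]
    - [0,[-0.62,-0.434,0],[0,0,0]]
    - [0,[0,0,0],[0,0,-0.035]]
    - [0,[0,0,0],[0,0,-0.035]]
    - [0,[0,0,0.4],[0,0,0]]
    - [0,[0,0,0.4],[0,0,0]]
    - [0,[0,0,0],[0,0,0]]
    - [0,[0,0,0],[0,0,0]]

```text
time: 1.3
tool_pos: [0.3732, 0.3402, 0.2044]
tcp_rot: [-0.274, -3.129, 0.001]
ft_force: [0.8, -0.7, -0.2]
gripper_width: -0.0001
grip_force: 0.0
```

Create g.py:
```python
import sys
from h import *
from scipy.spatial.transform import Rotation as Ro
o=monitor.get_obs();M=Ro.from_rotvec(o["tcp_rot"]).as_matrix();t=np.array(eval(sys.argv[1]))
print("pos",o["tool_pos"].round(4),"tool axes\n",M.round(3),"\ngo in tool",(M.T@(t-o["tool_pos"])).round(4),"F",o["ft_force"].round(2))
```

```bash
python3 g.py '[.515,.324,.205]'
```

```text
pos [0.3732 0.3402 0.2044] tool axes
 [[-0.985  0.174 -0.001]
 [ 0.174  0.985 -0.001]
 [ 0.001 -0.001 -1.   ]] 
go in tool [-0.1424  0.0087 -0.0007] F [ 0.84 -0.75 -0.17]
```

Scaled: -0.02 m is -0.4, -0.01 m is -0.2.

Call:
step_hand:
  plan:
    - [0,[-0.4,0.16,0],[0,0,0]]
    - [0,[-0.4,0,0],[0,0,0]]
    - [0,[-0.2,0,0],[0,0,0]]
    - [0,[-0.16,0,0],[0,0,0]]
    - [0,[-0.16,0,0],[0,0,0]]
    - [0,[-0.16,0,0],[0,0,0]]
    - [0,[-0.16,0,0],[0,0,0]]
    - [0,[-0.16,0,0],[0,0,0]]
    - [0,[-0.16,0,0],[0,0,0]]
    - [0,[-0.16,0,0],[0,0,0]]

```text
time: 2.3
tool_pos: [0.4799, 0.3296, 0.2046]
tcp_rot: [-0.274, -3.13, 0.0]
ft_force: [-0.5, -0.4, -0.2]
gripper_width: 0.0006
grip_force: 0.0
```

Run:
```python
from h import *
im=[cv2.resize(get_image("side")[110:215,250:350,::-1],None,fx=4,fy=4,interpolation=cv2.INTER_CUBIC),cv2.resize(get_image("scene")[130:235,215:310,::-1],None,fx=4,fy=4,interpolation=cv2.INTER_CUBIC)]
cv2.imwrite("pics/L1.png",np.hstack(im))
```

```text
(no output)
```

View pics/L1.png

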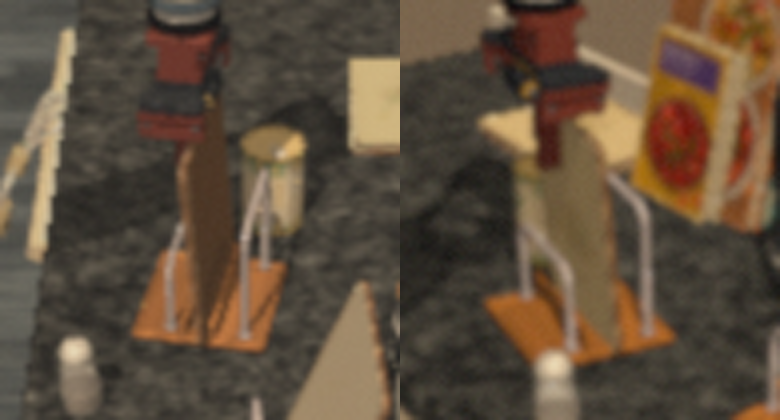

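The mat is nearly upright against the fingertips (side crop: foot ~(205,340), top ~(215,110)). I'll keep pushing slowly.

Scaled: -0.006 m is -0.12.

Call:
step_hand:
  plan:
    - [0,[-0.12,0,0],[0,0,0]]
    - [0,[-0.12,0,0],[0,0,0]]
    - [0,[-0.12,0,0],[0,0,0]]
    - [0,[-0.12,0,0],[0,0,0]]
    - [0,[-0.12,0,0],[0,0,0]]
    - [0,[0,0,0],[0,0,0]]
    - [0,[0,0,0],[0,0,0]]
    - [0,[0,0,0],[0,0,0]]
    - [0,[0,0,0],[0,0,0]]

```text
time: 3.3
tool_pos: [0.5086, 0.3247, 0.2047]
tcp_rot: [0.274, 3.13, 0.0]
ft_force: [0.2, 0.7, -0.2]
gripper_width: 0.0003
grip_force: 0.0
```

Run:
```python
from h import *
im=[cv2.resize(get_image("side")[110:215,250:350,::-1],None,fx=4,fy=4,interpolation=cv2.INTER_CUBIC),cv2.resize(get_image("scene")[130:235,215:310,::-1],None,fx=4,fy=4,interpolation=cv2.INTER_CUBIC)]
cv2.imwrite("pics/L2.png",np.hstack(im))
```

```text
(no output)
```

View pics/L2.png

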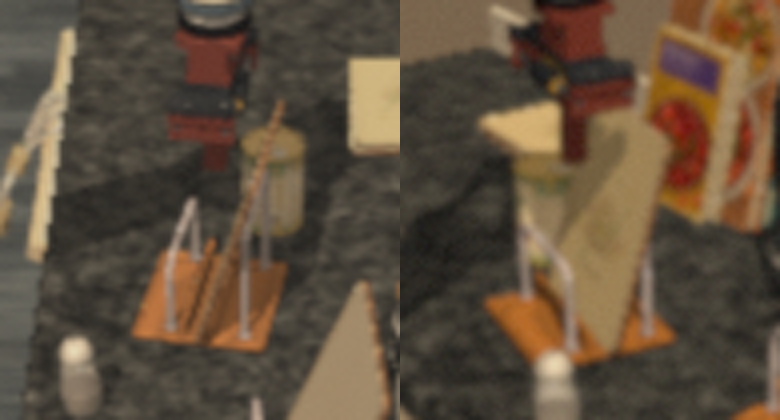

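The left mat leans back on the rear hoop (side crop: from foot (200,335) to top (280,105)), clear of the fingers. Next I back off and rise, then cross to the right rack.

Scaled: -0.04 m is -0.8, -0.03 m is -0.6.

Call:
step_hand:
  plan:
    - [0,[0.6,0,0],[0,0,0]]
    - [0,[0.6,0,0],[0,0,0]]
    - [0,[0.6,0,-0.6],[0,0,0]]
    - [0,[0.6,0,-0.6],[0,0,0]]
    - [0,[0,0,-0.6],[0,0,0]]
    - [0,[-0.12,-0.8,0],[0,0,0]]
    - [0,[-0.12,-0.8,0],[0,0,0]]
    - [0,[-0.12,-0.8,0],[0,0,0]]
    - [0,[-0.12,-0.8,0],[0,0,0]]
    - [0,[-0.12,-0.8,0],[0,0,0]]
    - [0,[-0.12,-0.8,0],[0,0,0]]
    - [0,[-0.12,-0.8,0],[0,0,0]]

```text
time: 4.6
tool_pos: [0.3828, 0.061, 0.2949]
tcp_rot: [0.273, 3.129, 0.0]
ft_force: [0.3, -0.7, 0.5]
gripper_width: 0.0009
grip_force: 0.0
```

Call:
step_hand:
  plan:
    - [0,[-0.12,-0.8,0],[0,0,0]]
    - [0,[-0.12,-0.8,0],[0,0,0]]
    - [0,[-0.12,-0.8,0],[0,0,0]]
    - [0,[-0.12,-0.8,0],[0,0,0]]
    - [0,[-0.12,-0.8,0],[0,0,0]]
    - [0,[-0.12,-0.8,0],[0,0,0]]
    - [0,[-0.12,-0.8,0],[0,0,0]]
    - [0,[-0.12,-0.8,0],[0,0,0]]
    - [0,[-0.12,-0.8,0],[0,0,0]]
    - [0,[0,0,0],[0,0,-0.025]]
    - [0,[0,0,0],[0,0,0]]
    - [0,[0,0,0],[0,0,0]]

```text
time: 5.8
tool_pos: [0.3739, -0.3012, 0.2948]
tcp_rot: [0.121, 3.139, -0.0]
ft_force: [0.2, -0.8, 0.7]
gripper_width: 0.0005
grip_force: 0.0
```

```bash
python3 g.py '[.385,-.325,.205]'
```

```text
pos [ 0.3739 -0.3012  0.2948] tool axes
 [[-0.997  0.077  0.   ]
 [ 0.077  0.997 -0.   ]
 [-0.     0.    -1.   ]] 
go in tool [-0.0129 -0.0229  0.0898] F [ 0.23 -0.8   0.67]
```

Scaled: 0.03 m is 0.6, -0.023 m is -0.46.

Call:
step_hand:
  plan:
    - [0,[0,-0.46,0],[0,0,0]]
    - [0,[0,0,0.6],[0,0,0]]
    - [0,[0,0,0.6],[0,0,0]]
    - [0,[0,0,0.6],[0,0,0]]
    - [0,[-0.4,0,0],[0,0,0]]
    - [0,[-0.4,0,0],[0,0,0]]
    - [0,[-0.4,0,0],[0,0,0]]

```text
time: 6.5
tool_pos: [0.4328, -0.3278, 0.2049]
tcp_rot: [0.118, 3.139, -0.001]
ft_force: [-0.7, -0.6, 0.3]
gripper_width: 0.0003
grip_force: 0.1
```

Call:
step_hand:
  plan:
    - [0,[-0.16,0,0],[0,0,0]]
    - [0,[-0.16,0,0],[0,0,0]]
    - [0,[-0.16,0,0],[0,0,0]]
    - [0,[-0.16,0,0],[0,0,0]]
    - [0,[-0.16,0,0],[0,0,0]]
    - [0,[-0.16,0,0],[0,0,0]]
    - [0,[-0.16,0,0],[0,0,0]]
    - [0,[-0.12,0,0],[0,0,0]]
    - [0,[-0.12,0,0],[0,0,0]]
    - [0,[-0.12,0,0],[0,0,0]]
    - [0,[0,0,0],[0,0,0]]
    - [0,[0,0,0],[0,0,0]]

```text
time: 7.7
tool_pos: [0.5058, -0.3344, 0.2045]
tcp_rot: [-0.117, -3.139, -0.0]
ft_force: [-0.1, -0.0, 1.1]
gripper_width: 0.0004
grip_force: 0.0
```

Run:
```python
from h import *
im=[cv2.resize(get_image("side")[215:345,240:345,::-1],None,fx=4,fy=4,interpolation=cv2.INTER_CUBIC),cv2.resize(get_image("scene")[185:315,335:425,::-1],None,fx=4,fy=4,interpolation=cv2.INTER_CUBIC)]
cv2.imwrite("pics/R1.png",np.hstack(im))
```

```text
(no output)
```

View pics/R1.png

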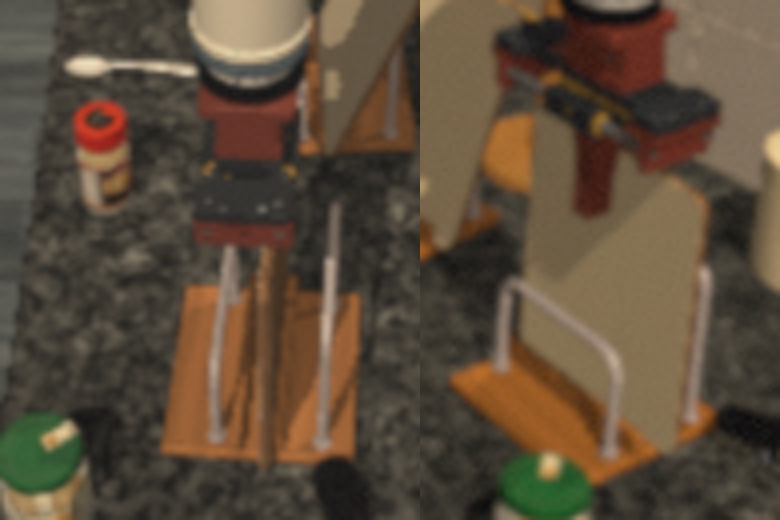

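The right mat is about upright (side crop: edge from (265,460) to (272,250)); a little more is needed.

Scaled: -0.006 m is -0.12, -0.004 m is -0.08.

Call:
step_hand:
  plan:
    - [0,[-0.12,0,0],[0,0,0]]
    - [0,[-0.12,0,0],[0,0,0]]
    - [0,[-0.12,0,0],[0,0,0]]
    - [0,[-0.08,0,0],[0,0,0]]
    - [0,[0,0,0],[0,0,0]]
    - [0,[0,0,0],[0,0,0]]
    - [0,[0,0,0],[0,0,0]]
    - [0,[0,0,0],[0,0,0]]

```text
time: 8.6
tool_pos: [0.5276, -0.3361, 0.2047]
tcp_rot: [0.118, 3.139, -0.0]
ft_force: [0.6, 1.2, 0.1]
gripper_width: 0.0
grip_force: 0.0
```

Call:
step_hand:
  plan:
    - [0,[0.6,0,0],[0,0,0]]
    - [0,[0.6,0,0],[0,0,0]]
    - [0,[0.6,0,0],[0,0,0]]
    - [0,[0.6,0,-0.6],[0,0,0]]
    - [0,[0,0,-0.6],[0,0,0]]
    - [0,[0,0,-0.6],[0,0,0]]
    - [0,[0,0,0],[0,0,0]]
    - [0,[0,0,0],[0,0,0]]

```text
time: 9.4
tool_pos: [0.4081, -0.3273, 0.2952]
tcp_rot: [0.118, 3.138, -0.002]
ft_force: [0.1, -1.1, -0.5]
gripper_width: 0.0006
grip_force: 0.0
```

Run:
```python
from h import *
im=[cv2.resize(get_image("side")[110:360,230:440,::-1],None,fx=2.2,fy=2.2,interpolation=cv2.INTER_CUBIC),cv2.resize(get_image("scene")[100:350,215:365+70,::-1],None,fx=2.2*.7,fy=2.2,interpolation=cv2.INTER_CUBIC)[:, :338]]
cv2.imwrite("pics/R2.png",np.hstack(im))
```

```text
(no output)
```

View pics/R2.png

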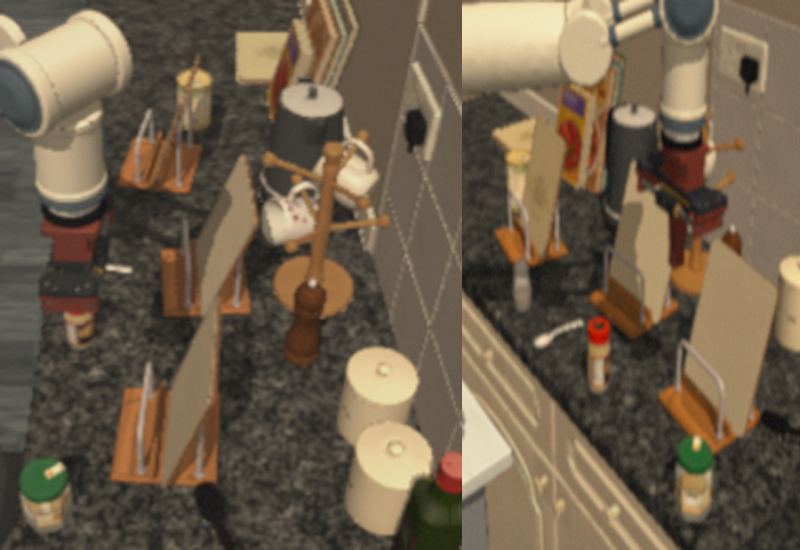

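All three mats now lean back on their rear hoops (side crop: left mat from (180,185) to (195,60), right mat from (168,480) to (215,310)). The arm is clear and the bystanders haven't moved.

```bash
python3 -c "
from cell import r, monitor, workorder, get_image, camera_info
print(workorder.finish_job())"
```

```text
the job is handed in; nothing more can be done
None
```

I pushed both flopped mats over; the last pictures show them leaning back at rest on their rear hoops, with the third mat and everything else undisturbed, and I handed the job in at about 9.5 s.

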